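# Unlock a dish clamp and set its screw a quarter turn off its seat

### The job

Pull the orange-headed lock pin up out of its hole in the dish clamp and park it upright well inside the open notch at the end of the clamp's bridge, its collar resting on the bridge, and let go of it. Then turn the clamp's T-bar thumbscrew clockwise until it seats, back it off a quarter turn, and finish while still holding the bar still in the fingers at that setting. Leave the bottles and the marker where they are.

Things in the scene. Friction and masses are not known exactly. Their poses are not given: they have to be found in the camera images.
- dish_clamp: Fixed clamp: blue base 90 x 142 x 12 mm, aluminium bridge 32 mm wide (x), from y -60 to +102 mm, top 68 mm and underside 46 mm above the desk. Front tab with same top (x -45 to -15, y -18 to 18 mm) has the pin's bore at x -30, y 0. Origin: on the desk below the screw's axis; z up, y along the bridge to the notched end (robot's left at yaw 0; yaw within 0.4 rad), x away from the robot.
- notch (a point): Parking place, a point level with the bridge's top, 86 mm along the clamp's +y from the screw's axis; axes as the clamp's. The notch is a slot 11 mm wide along y, right through the 22 mm thick bridge; it ends 7 mm inwards of this point and is open at the bridge's end, 16.5 mm outwards. The pin goes in from above or from the open end and hangs by its collar.
- lock_pin: Loose pin, about 40 g, upright in its 9.2 mm bore (22 mm deep, through), where it blocks the T-bar. Origin: on its axis at the underside of its collar, which rests on the bridge's top; z up to the head. Steel shank 8 mm dia with round nose to 26 mm below; collar 20 mm dia, 4 mm thick; stem 8 mm dia; orange head 16 mm dia from 30 to 56 mm above the origin (grip there).
- thumbscrew (a joint): Turn of the thumbscrew about its vertical axis, rad, growing clockwise seen from above (screwing down). 3.6 = seated, a hard stop; 0 = backed right off. Starts between 0.3 and 1.5; the pin in its bore blocks the bar at about 1.7. Friction 0.05 N m, stays where it is left; sinks 4 mm a turn.
- bar (a point): Centre of the T-bar, on the screw's axis, 85 mm above the desk when seated (higher by 4 mm for each turn before that). Bar 64 mm long, 10 mm thick, 18 mm high, dark steel, one end red, 8 mm or more above the bridge. x along the bar to its red end, z up. Seated, the red end points along the clamp's +y, to the notch; a quarter turn backed off, along its -x, to the robot.
- clamp_screw: The clamp's screw as a whole: spindle with rubber foot, and the T-bar it carries. Origin on the axis at the foot's underside, 27.5 mm above the desk when seated. It only rises and sinks; the bar turns on it.
- reagent_bottle: Bystander: plastic bottle with blue cap, 50 mm diameter, 115 mm high, origin at its underside.
- small_bottle: Bystander: plastic bottle with red cap, 40 mm diameter, 85 mm high, origin at its underside.
- marker: Bystander: red and white marker lying on the desk, 17 x 135 x 16 mm, origin under its middle.

How it is judged:
By the outcome, as a careful person would: the job done as asked, in the order asked, and still so for the second after the job is handed in, while the arm keeps its last pose, push and grip.
It also fails if it takes over 67 s, if anything falls off the work surface, if the arm or the gripper's body presses on something with over 40 N, if the wrist force passes 120 N, or if a joint passes its speed limit or range.

### The arm

A 7-joint arm with a two-finger parallel gripper is mounted at the origin on a cart in front of the work surface, level with it; the furniture and walls round the work are solid. World frame = base frame: x ahead of the robot, y to its left, z up, the work surface at z = 0. Lengths are in mm, angles in rad, forces in N, time in s.
With the tool pointing down it reaches from about 400 to 875 mm from the base axis. Payload 4.4 kg.
Tool frame: the origin (TCP) lies at the very end of the fingers, on their centre line; the grasp point (between the pads) lies 19 mm behind it; z points along the fingers, x is the direction in which the jaws open and shut, and the axes are right-handed (so a half turn about z gives the same grasp; the last joint's range is limited). The gripper opens to 85 mm and grips with 20 to 120 N. Pads are 22 mm wide; open, the fingers measure 114 mm over their backs; the gripper's body (76 mm by 85 mm) begins 54 mm behind the grasp point. The pads swing forward as they close: fully open they stand 13 mm farther back than shut.
Start: joints at [-1.361, 0.628, 0.038, 1.517, -0.027, 0.996, -0.02], TCP at [176.981, 625.456, 231.313] pointing down, gripper open.
Joint ranges: [-3.06, 3.06], [-0.37, 2.12], [-1.25, 1.32], [0.18, 2.47], [-1.1, 4.24], [0.23, 1.98], [-2.94, 2.94]. Speed limits (rad/s): [2.57, 2.57, 3.14, 3.14, 3.14, 3.14, 3.14].

### API

Orientations are given as [roll, pitch, yaw] about the fixed x, y, z axes, in that order (R = Rz(yaw) Ry(pitch) Rx(roll)).
In Python, from cell import ctrl, get_image, job, models gives the robot as it stands.
- The arm moves only by the tool move_arm, never from a script. Its argument "moves" is a list that holds one entry, the list of rows, each a list of 6 numbers: the shift along the tool's x, y, z in m, then the turn, a rotation vector about the tool's x, y, z in rad. A call has 1 to 20 rows; each row is the pose to reach, as a shift and turn from the pose commanded when the call began, along the tool's axes at that moment; what a row does not reach only later rows make up. A row lasts 1/8 s, in which the tool goes at most 62.5 mm and 10.7 degrees, less where a joint would pass 70% of its speed; a pose out of reach is approached as far as the arm can. A call with a gripper value outside its range is refused whole. "jaw" is the opening, from 0 (shut) to 1 (fully open), set as the call begins (left out, the last holds). The fingers move at their own pace and stop on an object; the grip force is fixed at half the most. Time passes only in rows, so rows that repeat a pose let the fingers close. It gives the time, the measured TCP pose, the force and the opening at its end, in the units of the state.
- ctrl.read_state(): the state, without advancing time (a new reading comes with each control period).
- get_image(name): name is "side" or "top" or "wrist"; returns a dict with "color" (384x512x3 uint8, blue, green, red), "fov_y" (degrees; the focal length in pixels is half the picture's height over the tangent of half this angle, whatever the lens; pixels are square), "cx", "cy" (the principal point, pixels), "origin" and "orientation" of the camera in the world; the wrist camera has in their place "hand_eye" (4x4, takes a point from camera to tool coordinates, whose origin is the TCP and whose axes are the tool frame's). Camera axes: x right, y up, looking along -z (the intrinsics and any distortion apply to the point x, -y, -z); pixel columns grow to the right and rows downward; lengths in mm; the calibration is good to about 2 mm. A picture is of the moment at which its call begins: read the wrist's pose just before it. There is no depth.
- job.finish_job(): hands the job in, once; it reports no verdict.
Trained networks look in the newest picture that a camera, given by its name, has taken for a name from the list of things; names that differ only in an ending like _2 or _b are one class to them, and where a whole thing is asked for, a point or a joint stands for the part that bears it (a point fixed in the world has none). Each returns a list of dicts, best first, with "score" (0 to 1); they miss things now and then, are a little off and sometimes report something else, mostly with a low value. They report only what shows in the picture. A call takes as long as a camera call.
- models.cut_out(camera, thing): "pixels" (384x512 bool, what is visible of it) and "uv" ([column, row] in pixels, amid what is visible of it).
- models.place_of(camera, thing): "uv" ([column, row] in pixels: a listed point, or the origin of a listed thing).
The state is a dict: "clock": time; "qpos": joint angles; "qd": joint speeds; "tau": joint torques, N m; "eef_pos": TCP position; "tool_rot": TCP orientation; "force": force on the tool from outside, world axes, zero at the start; "torque": the same for the moment, N m; "width": finger opening in mm.
Only numpy, scipy, OpenCV 4.12 (cv2) and the standard library are available. Lean on these libraries where they do the work, as an engineer would, in place of code of your own. Each camera call takes 0.05 s, during which the arm holds its last target.

## Working session

There is one attempt and no reset: what is moved stays moved. The work goes in short steps, Python scripts to look and compute and a tool call to move; the robot and the scene stay as the last step left them, time stands still between calls to the robot, and variables do not carry over. Pictures are saved under pics/ and viewed, and the job is handed in when it is done.

Besides the shell and the picture viewer there is one more tool, called after "Call:" as a command line: name --argument value ..., lists and objects as JSON in quotes. move_arm: Moves the arm, as the interface text tells. Its arguments: {"type":"object","properties":{"moves":{"type":"array","items":{"type":"array","items":{"type":"array","items":{"type":"number"}}}},"jaw":{"type":"number"}},"required":["moves"]}

```bash
ls; mkdir -p pics
python3 - <<'E'
from cell import ctrl,get_image,models
import cv2,numpy as np
s=ctrl.read_state(); print({k:np.round(v,3).tolist() for k,v in s.items()})
for n in ["side","top","wrist"]:
    im=get_image(n); cv2.imwrite(f"pics/{n}0.png",im["color"])
    print(n,{k:np.round(v,3).tolist() for k,v in im.items() if k!="color"})
    for t in ["dish_clamp","notch","lock_pin","bar","clamp_screw","reagent_bottle","small_bottle","marker"]:
        try: print(t,[(np.round(r["uv"],1).tolist(),round(r["score"],2)) for r in models.place_of(n,t)[:2]])
        except Exception as e: print(t,e)
E
```

```text
pics
{'clock': 0.0, 'qpos': [-1.361, 0.629, 0.038, 1.518, -0.027, 0.996, -0.02], 'qd': [0.002, -0.0, 0.001, 0.0, -0.0, -0.001, 0.001], 'tau': [-0.0, -56.339, 1.227, -19.344, 0.011, 0.01, 0.0], 'eef_pos': [176.79, 624.834, 230.377], 'tool_rot': [-3.142, 0.002, 1.295], 'force': [0.277, -0.295, 0.826], 'torque': [-0.041, 0.029, -0.007], 'width': 85.62}
side {'fov_y': 56.113, 'cx': 262.496, 'cy': 193.216, 'origin': [90.755, -836.895, 652.383], 'orientation': [1.021, 0.018, -0.506]}
dish_clamp [([263.2, 225.0], 0.98)]
notch [([251.8, 196.1], 0.84)]
lock_pin [([249.2, 207.2], 0.43)]
bar [([258.2, 202.8], 0.58)]
clamp_screw [([264.7, 216.9], 0.57)]
reagent_bottle [([238.5, 172.5], 0.67)]
small_bottle [([292.7, 295.0], 0.84)]
marker [([318.9, 274.1], 0.75)]
top {'fov_y': 42.943, 'cx': 251.426, 'cy': 190.614, 'origin': [351.109, -28.075, 1463.81], 'orientation': [0.125, 0.016, -1.553]}
dish_clamp [([270.3, 200.8], 0.93)]
notch [([244.8, 194.8], 0.81), ([270.2, 196.2], 0.15)]
lock_pin [([270.1, 207.3], 0.56)]
bar []
clamp_screw [([273.7, 200.8], 0.59)]
reagent_bottle [([159.0, 167.1], 0.84)]
small_bottle [([363.8, 223.9], 0.61)]
marker [([357.2, 196.6], 0.66), ([270.6, 197.8], 0.57)]
wrist {'fov_y': 68.618, 'cx': 256.173, 'cy': 182.934, 'hand_eye': [[1.0, 0.0, 0.001, -0.588], [0.001, -0.955, -0.298, -76.379], [0.001, 0.298, -0.955, -141.775], [0.0, 0.0, 0.0, 1.0]]}
dish_clamp []
notch []
lock_pin []
bar []
clamp_screw []
reagent_bottle []
small_bottle []
marker []
```

```bash
cat > h.py <<'E'
import numpy as np,cv2
from scipy.spatial.transform import Rotation as R
from cell import ctrl,get_image,models
def cam(n):
    s=ctrl.read_state(); im=get_image(n)
    f=192/np.tan(np.radians(im["fov_y"])/2)
    if n=="wrist":
        H=np.array(im["hand_eye"]); Rt=R.from_euler("xyz",s["tool_rot"]).as_matrix()
        Rc=Rt@H[:3,:3]; o=np.array(s["eef_pos"])+Rt@H[:3,3]
    else: Rc=R.from_euler("xyz",im["orientation"]).as_matrix(); o=np.array(im["origin"])
    return dict(img=im["color"],f=f,cx=im["cx"],cy=im["cy"],R=Rc,o=o)
def proj(c,p):
    q=(np.atleast_2d(p)-c["o"])@c["R"]; return np.c_[c["cx"]+c["f"]*q[:,0]/-q[:,2],c["cy"]-c["f"]*q[:,1]/-q[:,2]]
def atz(c,uv,z):
    d=c["R"]@np.array([(uv[0]-c["cx"])/c["f"],-(uv[1]-c["cy"])/c["f"],-1]); return c["o"]+d*(z-c["o"][2])/d[2]
E
python3 - <<'E'
from h import *
for n in ["side","top"]:
    c=cam(n); 
    u0=(170,130,350,310) if n=="side" else (140,140,380,260)
    cv2.imwrite(f"pics/{n}1.png",cv2.resize(c["img"][u0[1]:u0[3],u0[0]:u0[2]],None,fx=3.2,fy=3.2,interpolation=cv2.INTER_CUBIC))
    for t,z in [("dish_clamp",0),("notch",68),("lock_pin",68),("reagent_bottle",0),("small_bottle",0),("marker",0)]:
        r=models.place_of(n,t)
        if r: print(n,t,np.round(atz(c,r[0]["uv"],z),0))
E
```

```text
side dish_clamp [505. -72.   0.]
side notch [499. -13.  68.]
side lock_pin [476. -60.  68.]
side reagent_bottle [602. 305.   0.]
side small_bottle [ 433. -346.    0.]
side marker [ 527. -320.    0.]
top dish_clamp [516. -60.   0.]
top notch [515.  25.  68.]
top lock_pin [487. -71.  68.]
top reagent_bottle [ 438. -336.    0.]
top small_bottle [ 444. -333.    0.]
top marker [ 521. -318.    0.]
```

View pics/side1.png

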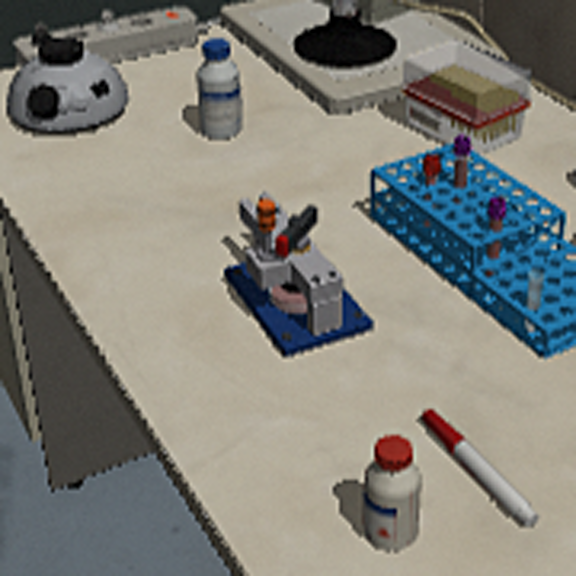

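View pics/top1.png

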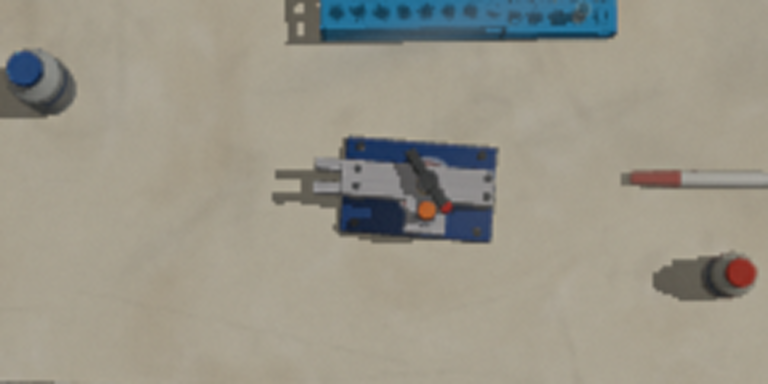

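View pics/side0.png

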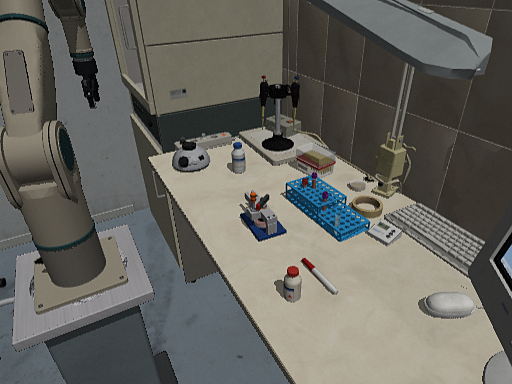

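Call:
move_arm --moves '[[[-0.036, 0.032, 0, 0, 0, 0.0875], [-0.072, 0.064, 0, 0, 0, 0.175], [-0.107, 0.095, 0, 0, 0, 0.2625], [-0.143, 0.127, 0, 0, 0, 0.35], [-0.179, 0.159, 0, 0, 0, 0.4375], [-0.215, 0.191, 0, 0, 0, 0.525], [-0.251, 0.222, 0, 0, 0, 0.6125], [-0.287, 0.254, 0, 0, 0, 0.7], [-0.322, 0.286, 0, 0, 0, 0.7875], [-0.358, 0.318, 0, 0, 0, 0.875], [-0.394, 0.349, 0, 0, 0, 0.9625], [-0.43, 0.381, 0, 0, 0, 1.05], [-0.466, 0.413, 0.005, 0, 0, 1.1375], [-0.501, 0.445, 0.01, 0, 0, 1.225], [-0.537, 0.476, 0.015, 0, 0, 1.3125], [-0.573, 0.508, 0.02, 0, 0, 1.4], [-0.573, 0.508, 0.02, 0, 0, 1.4], [-0.573, 0.508, 0.02, 0, 0, 1.4]]]'

```text
clock: 4.3
eef_pos: [509.4, -63.7, 211.1]
tool_rot: [-3.141, 0.001, -0.104]
force: [-0.7, 0.5, -1.3]
width: 85.6
```

Run:
```python
from h import *
s=ctrl.read_state(); print({k:np.round(v,3).tolist() for k,v in s.items()})
for n in ["wrist"]:
    c=cam(n); cv2.imwrite("pics/w1.png",c["img"])
    for t,z in [("dish_clamp",0),("notch",68),("lock_pin",68),("bar",86.6),("clamp_screw",29)]:
        r=models.place_of(n,t)
        for q in r[:2]: print(n,t,np.round(q["uv"],1),q["score"],np.round(atz(c,q["uv"],z),1))
```

```text
{'clock': 4.3, 'qpos': [-0.247, 0.498, 0.463, 1.926, -0.307, 0.788, 0.283], 'qd': [-0.024, -0.01, -0.013, 0.01, -0.001, -0.003, 0.0], 'tau': [1.132, -42.556, 5.754, -15.864, 0.078, -0.073, 0.001], 'eef_pos': [509.384, -63.663, 211.119], 'tool_rot': [-3.141, 0.001, -0.104], 'force': [-0.679, 0.514, -1.278], 'torque': [-0.068, 0.064, -0.006], 'width': 85.58}
wrist dish_clamp [255.2 158.2] 0.95 [507.5 -64.9   0. ]
wrist dish_clamp [226.5 175.3] 0.34 [467.9 -83.6   0. ]
wrist notch [249.8  90.3] 0.65 [511.2  16.5  68. ]
wrist lock_pin [222.6 178.2] 0.9 [472.8 -68.   68. ]
wrist bar [251.6 180.6] 0.68 [503.9 -68.3  86.6]
wrist bar [249.7  89.7] 0.23 [511.5  16.7  86.6]
wrist clamp_screw [254.1 166.5] 0.55 [505.9 -68.5  29. ]
```

View pics/w1.png

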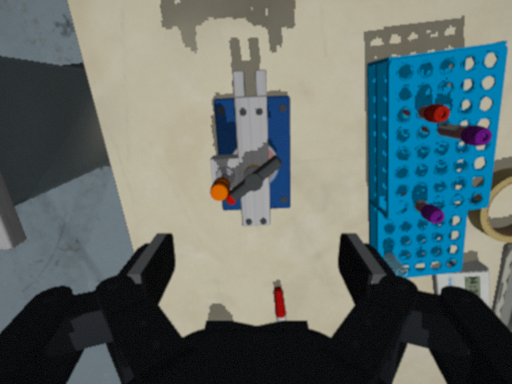

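Call:
move_arm --moves '[[[0, 0, 0.02, 0, 0, 0], [0, 0, 0.04, 0, 0, 0], [0, 0, 0.06, 0, 0, 0], [0, 0, 0.06, 0, 0, 0], [0, 0, 0.06, 0, 0, 0]]]'

```text
clock: 5.22
eef_pos: [510.1, -64.2, 151.9]
tool_rot: [3.142, -0.001, -0.105]
force: [-0.2, -0.1, 0.6]
width: 85.4
```

Run:
```python
from h import *
s=ctrl.read_state(); print(s["clock"],np.round(s["eef_pos"],1))
for n in ["wrist"]:
    c=cam(n); cv2.imwrite("pics/w2.png",cv2.resize(c["img"][20:270,150:400],None,fx=2.4,fy=2.4,interpolation=cv2.INTER_CUBIC))
    import pickle; pickle.dump(c,open("w2.pkl","wb"))
    for t,z in [("dish_clamp",0),("notch",68),("lock_pin",68),("bar",86.6),("clamp_screw",29)]:
        r=models.place_of(n,t)
        for q in r[:1]: print(n,t,np.round(q["uv"],1),q["score"],np.round(atz(c,q["uv"],z),1))
```

```text
5.225 [510.1 -64.2 151.9]
wrist dish_clamp [253.8 173.3] 0.86 [506.8 -69.2   0. ]
wrist notch [246.9  83.9] 0.83 [511.6  19.6  68. ]
wrist lock_pin [219.  193.9] 0.9 [477.9 -65.6  68. ]
wrist bar [248.7 201. ] 0.8 [503.5 -67.6  86.6]
wrist clamp_screw [252.2 180.3] 0.91 [505.5 -68.2  29. ]
```

View pics/w2.png

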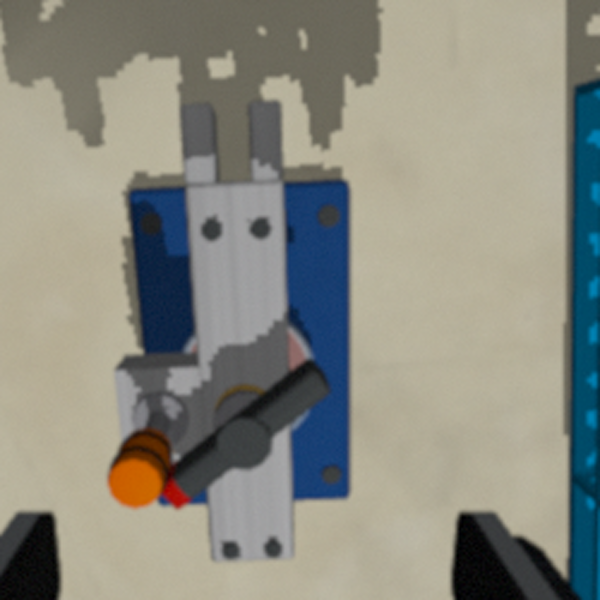

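```bash
cat > fit.py <<'E'
from h import *
import pickle
from scipy.optimize import least_squares
c=pickle.load(open("w2.pkl","rb"))
P=[((182,104),(-16,102,68)),((281,101),(16,102,68)),((212,559),(-16,-60,68)),((293,557),(16,-60,68)),
((216,182),(-5.5,79,68)),((251,181),(5.5,79,68)),((348,183),(45,71,12)),((349,496),(45,-71,12)),((131,190),(-45,71,12)),((138,480),(-30,0,124))]
uv=np.array([(150+a[0]/2.4,20+a[1]/2.4) for a,_ in P]); X=np.array([b for _,b in P],float)
def W(p): return np.c_[p[0]+np.cos(p[2])*X[:,0]-np.sin(p[2])*X[:,1],p[1]+np.sin(p[2])*X[:,0]+np.cos(p[2])*X[:,1],X[:,2]]
f=lambda p:(proj(c,W(p))-uv).ravel()
r=least_squares(f,[506,-67,-.06],loss="soft_l1",x_scale=[1,1,.01]); print(r.x); print(np.round(f(r.x).reshape(-1,2),1))
E
python3 fit.py
```

```text
[ 5.06337094e+02 -6.62557301e+01 -6.34381916e-02]
[[-1.3 -1.3]
 [ 0.6 -2. ]
 [-0.5  1.2]
 [ 0.9  0.8]
 [ 0.5 -1.9]
 [ 0.2 -2.1]
 [ 1.4  4.4]
 [ 0.9  6.9]
 [-1.5  5.5]
 [-1.5  0.8]]
```

```bash
cat >> fit.py <<'E'
X0,uv0=X,uv
k=[0,1,2,3,4,5,9]; X=X0[k]; uv=uv0[k]
def g(q):
    c2=dict(c); c2["o"]=c["o"]+[0,0,q[3]]; return (proj(c2,W(q[:3]))-uv).ravel()
for free in (0,1):
    r=least_squares(lambda q:np.r_[g(q),q[3]/(3 if free else .01)],[506,-67,-.06,0],x_scale=[1,1,.01,1]); print(r.x,np.round(g(r.x).reshape(-1,2),1).tolist())
    p=r.x
    for n,b in [("pin",(-30,0)),("notch",(0,86))]:
        print(n,p[0]+np.cos(p[2])*b[0]-np.sin(p[2])*b[1],p[1]+np.sin(p[2])*b[0]+np.cos(p[2])*b[1])
print("pin head", atz(c,(150+138/2.4,20+480/2.4),124))
print("bar centre", atz(c,(150+245/2.4,20+440/2.4),97))
a=atz(c,(150+176/2.4,20+487/2.4),95.6);b=atz(c,(150+315/2.4,20+374/2.4),95.6); print(a,b,(a+b)/2,np.arctan2(*(a-b)[1::-1]))
E
python3 fit.py
```

```text
[ 5.06337094e+02 -6.62557301e+01 -6.34381916e-02]
[[-1.3 -1.3]
 [ 0.6 -2. ]
 [-0.5  1.2]
 [ 0.9  0.8]
 [ 0.5 -1.9]
 [ 0.2 -2.1]
 [ 1.4  4.4]
 [ 0.9  6.9]
 [-1.5  5.5]
 [-1.5  0.8]]
[ 5.06402380e+02 -6.68839461e+01 -6.41188254e-02  3.75370851e-04] [[-1.0, -0.4], [0.8, -1.1], [-0.4, 1.8], [0.9, 1.4], [0.7, -1.0], [0.5, -1.2], [-1.3, 1.7]]
pin 476.46402769755844 -64.96169911449884
notch 511.91282185862184 18.93933182390238
[ 5.06193797e+02 -6.73031628e+01 -6.38648005e-02  3.32131153e+00] [[-0.8, 0.7], [0.4, 0.1], [-0.3, 0.3], [0.6, -0.2], [0.7, -0.4], [0.3, -0.6], [-0.7, 0.1]]
pin 476.25495669648683 -65.38852090656856
notch 511.68243676355667 18.521512200905363
pin head [477.48786118 -63.86530431 124.        ]
bar centre [506.48782926 -65.80036638  97.        ]
[482.58535118 -80.09495115  95.6       ] [529.99446859 -47.16345177  95.6       ] [506.28990989 -63.62920146  95.6       ] -2.5344840249402885
```

Call:
move_arm --moves '[[[-0.016, 0.002, 0, 0, 0, -0.02], [-0.033, 0.004, 0, 0, 0, -0.04], [-0.033, 0.004, 0.015, 0, 0, -0.04], [-0.033, 0.004, 0.03, 0, 0, -0.04], [-0.033, 0.004, 0.043, 0, 0, -0.04], [-0.033, 0.004, 0.053, 0, 0, -0.04], [-0.033, 0.004, 0.053, 0, 0, -0.04], [-0.033, 0.004, 0.053, 0, 0, -0.04]]]'

```text
clock: 6.52
eef_pos: [476.7, -64.9, 98.4]
tool_rot: [3.141, -0.0, -0.065]
force: [-1.2, 0.1, 0.5]
width: 85.3
```

Run:
```python
from h import *
s=ctrl.read_state(); print(s["clock"],np.round(s["eef_pos"],1),np.round(s["tool_rot"],3))
c=cam("wrist"); cv2.imwrite("pics/w3.png",c["img"])
print(proj(c,[[476.6,-64.8,124],[476.6,-64.8,98]]))
```

```text
6.525 [476.7 -64.9  98.4] [ 3.141 -0.    -0.065]
[[257.13513771 261.64931831]
 [256.92465256 235.50811461]]
```

View pics/w3.png

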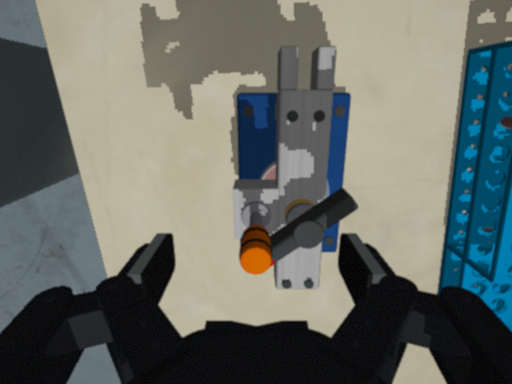

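Call:
move_arm --moves '[[[0, -0.001, 0, 0, 0, 0], [0, -0.001, 0, 0, 0, 0], [0, -0.001, 0, 0, 0, 0], [0, -0.001, 0, 0, 0, 0], [0, -0.001, 0, 0, 0, 0], [0, -0.001, 0, 0, 0, 0], [0, -0.001, 0, 0, 0, 0], [0, -0.001, 0, 0, 0, 0]]]' --jaw 0

```text
clock: 7.58
eef_pos: [476.5, -63.7, 98.5]
tool_rot: [-3.141, -0.0, -0.065]
force: [-1.3, -0.6, 5.2]
width: 14.5
```

Call:
move_arm --moves '[[[0, 0, 0, 0, 0, 0], [0, 0, -0.006, 0, 0, 0], [0, 0, -0.014, 0, 0, 0], [0, 0, -0.024, 0, 0, 0], [0, 0, -0.034, 0, 0, 0], [0, 0, -0.042, 0, 0, 0], [0, 0, -0.042, 0, 0, 0], [0, 0, -0.042, 0, 0, 0]]]'

```text
clock: 8.57
eef_pos: [476.4, -63.6, 140.2]
tool_rot: [-3.142, 0.0, -0.065]
force: [-0.7, 0.8, -1.3]
width: 13.8
```

Run:
```python
from h import *
s=ctrl.read_state(); print(s["clock"],np.round(s["eef_pos"],1),np.round(s["tool_rot"],3),s["width"])
c=cam("wrist"); cv2.imwrite("pics/w4.png",c["img"])
c=cam("side"); cv2.imwrite("pics/s4.png",cv2.resize(c["img"][150:250,200:320],None,fx=5,fy=5,interpolation=cv2.INTER_CUBIC))
```

```text
8.575 [476.4 -63.6 140.2] [-3.142  0.    -0.065] 13.773593953190932
```

View pics/w4.png

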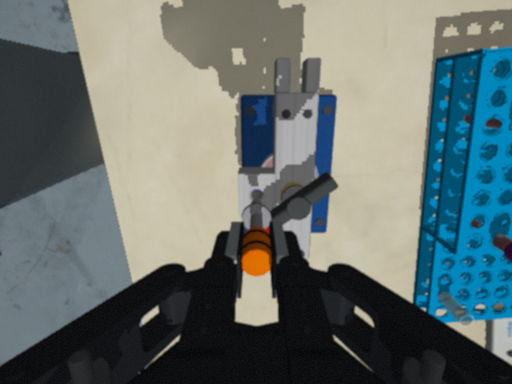

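View pics/s4.png

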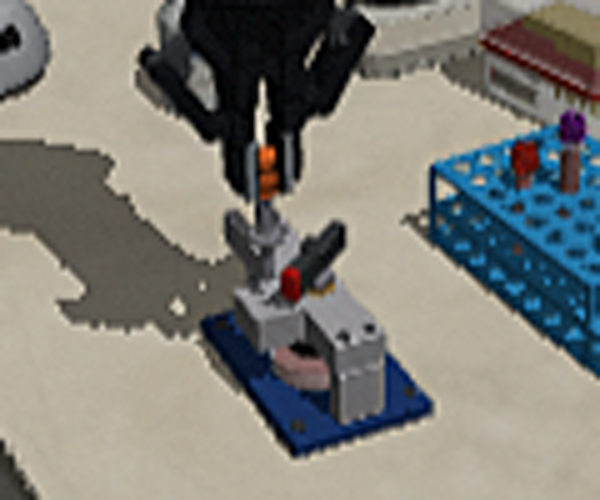

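Call:
move_arm --moves '[[[0.0, -0.015, -0.004, 0, 0, 0], [0.005, -0.035, -0.004, 0, 0, 0], [0.015, -0.055, -0.004, 0, 0, 0], [0.025, -0.075, -0.004, 0, 0, 0], [0.03, -0.086, -0.004, 0, 0, 0], [0.03, -0.086, -0.004, 0, 0, 0], [0.03, -0.086, -0.004, 0, 0, 0]]]'

```text
clock: 9.55
eef_pos: [511.5, 19.1, 144.2]
tool_rot: [3.141, 0.001, -0.066]
force: [-0.4, -0.3, -0.3]
width: 14.0
```

Run:
```python
from h import *
s=ctrl.read_state(); print(s["clock"],np.round(s["eef_pos"],1),np.round(s["tool_rot"],3),s["width"])
c=cam("wrist"); cv2.imwrite("pics/w5.png",cv2.resize(c["img"][80:330,130:380],None,fx=2.4,fy=2.4,interpolation=cv2.INTER_CUBIC))
import pickle; pickle.dump(c,open("w5.pkl","wb"))
print(models.place_of("wrist","lock_pin")[:1],models.place_of("wrist","notch")[:1])
c=cam("side"); cv2.imwrite("pics/s5.png",cv2.resize(c["img"][150:250,200:320],None,fx=5,fy=5,interpolation=cv2.INTER_CUBIC))
print(models.place_of("side","lock_pin")[:1],models.place_of("side","notch")[:1])
c=cam("top"); cv2.imwrite("pics/t5.png",cv2.resize(c["img"][150:250,200:320],None,fx=5,fy=5,interpolation=cv2.INTER_CUBIC))
```

```text
9.55 [511.5  19.1 144.2] [ 3.141e+00  1.000e-03 -6.600e-02] 14.006879949904288
[{'uv': [255.7, 216.2], 'score': 0.57}] [{'uv': [257.7, 196.1], 'score': 0.91}]
[{'uv': [248.7, 178.1], 'score': 0.46}] [{'uv': [253.3, 196.8], 'score': 0.62}]
```

View pics/w5.png

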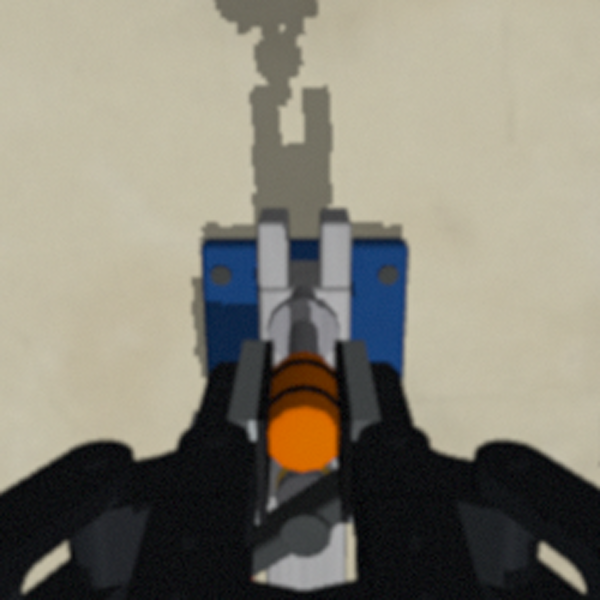

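View pics/s5.png

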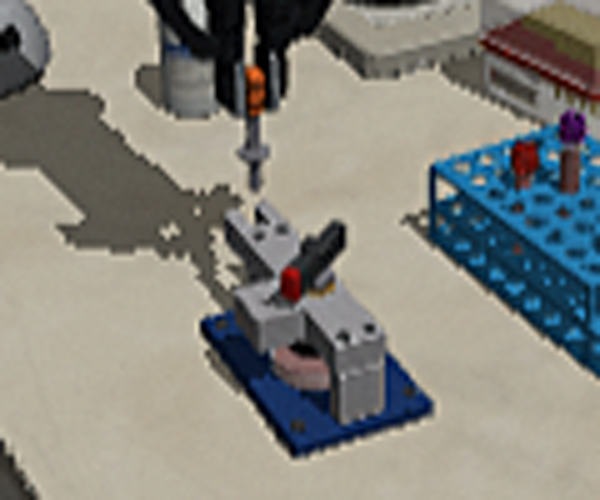

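Run:
```python
from h import *
import pickle
c=pickle.load(open("w5.pkl","rb"))
Rt=R.from_euler("xyz",[3.141,.001,-.066]).as_matrix()
e=np.array([511.5,19.1,0])
for n,uv,z in [("pin",(255.7,216.2),112),("notch",(257.7,196.1),68),("headtop",(130+303/2.4,80+440/2.4),168),("slotend",(130+304.5/2.4,80+289/2.4),68),("bridge end",(130+304.5/2.4,80+224/2.4),68)]:
    print(n,np.round(Rt.T@(atz(c,uv,z)-e),1)[:2])
```

```text
pin [-1.   2.4]
notch [0.6 4.1]
headtop [-0.7  2.1]
slotend [-0.   7.9]
bridge end [ -0.  -15.3]
```

Call:
move_arm --moves '[[[0.0005, -0.0005, 0.008, 0, 0, 0], [0.0005, -0.0005, 0.016, 0, 0, 0], [0.0005, -0.0005, 0.02, 0, 0, 0], [0.0005, -0.0005, 0.024, 0, 0, 0], [0.0005, -0.0005, 0.028, 0, 0, 0], [0.0005, -0.0005, 0.032, 0, 0, 0], [0.0005, -0.0005, 0.032, 0, 0, 0]]]'

```text
clock: 10.78
eef_pos: [512.4, 20.6, 112.0]
tool_rot: [3.142, 0.001, -0.065]
force: [-0.5, 1.0, -1.0]
width: 14.1
```

Run:
```python
from h import *
s=ctrl.read_state(); print(s["clock"],np.round(s["eef_pos"],1),np.round(s["force"],1),s["width"])
c=cam("wrist"); a=cv2.resize(c["img"][100:280,190:320],None,fx=2.8,fy=2.8,interpolation=cv2.INTER_CUBIC)
c=cam("side"); b=cv2.resize(c["img"][150:230,215:285],None,fx=5,fy=6.3,interpolation=cv2.INTER_CUBIC)
cv2.imwrite("pics/b6.png",np.hstack([a,b]))
```

```text
10.775 [512.4  20.6 112. ] [-0.5  1.  -1. ] 14.1131486681529
```

View pics/b6.png

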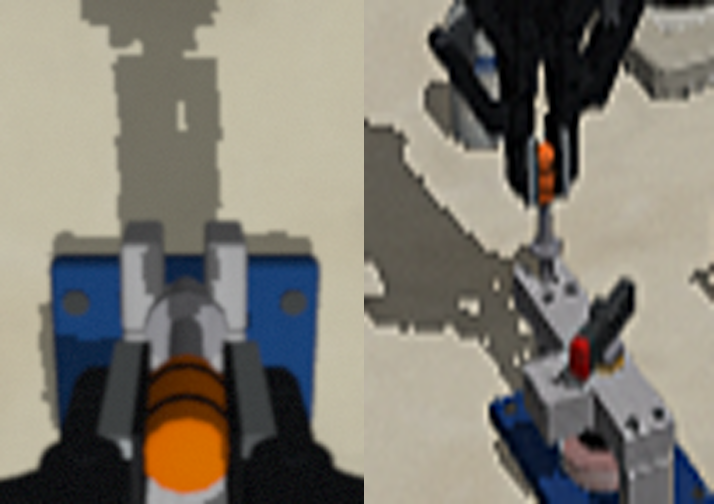

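Call:
move_arm --moves '[[[0, 0, 0.004, 0, 0, 0], [0, 0, 0.008, 0, 0, 0], [0, 0, 0.011, 0, 0, 0], [0, 0, 0.013, 0, 0, 0], [0, 0, 0.0135, 0, 0, 0], [0, 0, 0.0135, 0, 0, 0]]]'

```text
clock: 11.62
eef_pos: [512.6, 20.6, 98.8]
tool_rot: [-3.142, -0.0, -0.065]
force: [0.8, 0.3, -0.5]
width: 14.0
```

Run:
```python
from h import *
s=ctrl.read_state(); print(s["clock"],np.round(s["eef_pos"],1),np.round(s["force"],1),s["width"])
c=cam("wrist"); a=cv2.resize(c["img"][100:280,190:320],None,fx=2.8,fy=2.8,interpolation=cv2.INTER_CUBIC)
c=cam("side"); b=cv2.resize(c["img"][150:230,215:285],None,fx=5,fy=6.3,interpolation=cv2.INTER_CUBIC)
cv2.imwrite("pics/b7.png",np.hstack([a,b]))
```

```text
11.625 [512.6  20.6  98.8] [ 0.8  0.3 -0.5] 14.025284168410094
```

View pics/b7.png

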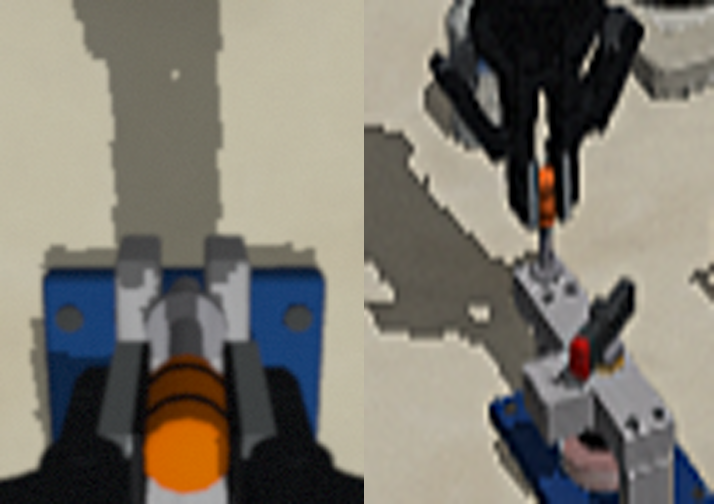

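Call:
move_arm --moves '[[[0, 0, 0.0005, 0, 0, 0], [0, 0, 0.001, 0, 0, 0], [0, 0, 0.001, 0, 0, 0]]]'

```text
clock: 12.1
eef_pos: [512.8, 20.6, 98.5]
tool_rot: [-3.141, -0.0, -0.065]
force: [-1.8, 0.1, 7.8]
width: 14.1
```

Contact (about 8 N). Release.

Call:
move_arm --moves '[[[0, 0, 0, 0, 0, 0], [0, 0, 0, 0, 0, 0], [0, 0, 0, 0, 0, 0], [0, 0, 0, 0, 0, 0], [0, 0, 0, 0, 0, 0], [0, 0, 0, 0, 0, 0], [0, 0, -0.015, 0, 0, 0], [0, 0, -0.03, 0, 0, 0], [0, 0, -0.045, 0, 0, 0], [0, 0, -0.06, 0, 0, 0], [0, 0, -0.06, 0, 0, 0]]]' --jaw 1

```text
clock: 13.48
eef_pos: [513.6, 20.7, 159.3]
tool_rot: [-3.141, -0.003, -0.065]
force: [0.8, -0.1, -0.3]
width: 86.0
```

Run:
```python
from h import *
s=ctrl.read_state(); print(s["clock"],np.round(s["eef_pos"],1),np.round(s["force"],1),np.round(s["qpos"],2),s["width"])
c=cam("wrist"); a=cv2.resize(c["img"][60:340,160:360],None,fx=1.8,fy=1.8,interpolation=cv2.INTER_CUBIC)
import pickle; pickle.dump(c,open("w8.pkl","wb"))
c=cam("side"); b=cv2.resize(c["img"][150:230,215:285],None,fx=5,fy=6.3,interpolation=cv2.INTER_CUBIC)
cv2.imwrite("pics/b8.png",np.hstack([a,b]))
```

```text
13.475 [513.6  20.7 159.3] [ 0.8 -0.1 -0.3] [-0.38  0.57  0.42  1.98 -0.37  0.66  0.21] 85.98091281072904
```

View pics/b8.png

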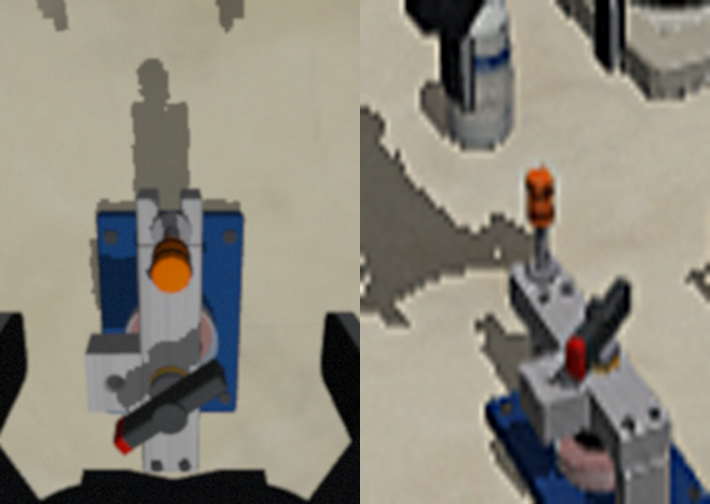

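Run:
```python
from h import *
import pickle
c=pickle.load(open("w8.pkl","rb"))
cv2.imwrite("pics/b9.png",cv2.resize(c["img"][240:330,210:300],None,fx=6.6,fy=6.6,interpolation=cv2.INTER_CUBIC))
```

```text
(no output)
```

View pics/b9.png

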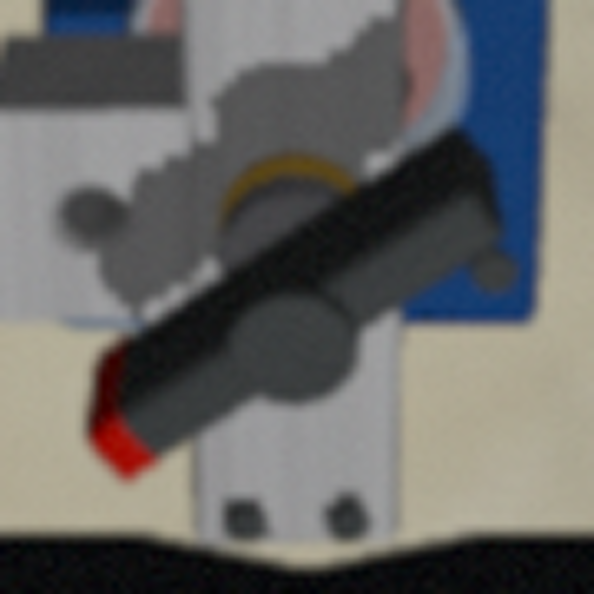

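Call:
move_arm --moves '[[[0.001, 0.006, 0, 0, 0, -0.172], [0.002, 0.012, 0, 0, 0, -0.344], [0.003, 0.018, 0, 0, 0, -0.516], [0.004, 0.024, 0, 0, 0, -0.688], [0.006, 0.03, 0, 0, 0, -0.86], [0.007, 0.036, 0, 0, 0, -1.032], [0.008, 0.042, 0, 0, 0, -1.204], [0.009, 0.048, 0, 0, 0, -1.376], [0.01, 0.054, 0, 0, 0, -1.548], [0.011, 0.06, 0, 0, 0, -1.72], [0.012, 0.066, 0.0, 0, 0, -1.892], [0.013, 0.07, 0.01, 0, 0, -2.064], [0.014, 0.0745, 0.02, 0, 0, -2.243], [0.014, 0.0745, 0.02, 0, 0, -2.243], [0.014, 0.0745, 0.02, 0, 0, -2.243]]]' --jaw 0.6

```text
clock: 15.45
eef_pos: [521.6, -54.5, 137.7]
tool_rot: [-3.141, -0.001, 2.175]
force: [1.1, 0.3, -0.2]
width: 51.3
```

Run:
```python
from h import *
s=ctrl.read_state(); print(s["clock"],np.round(s["eef_pos"],1),np.round(s["tool_rot"],3),np.round(s["qpos"],2),s["width"])
c=cam("wrist"); cv2.imwrite("pics/w10.png",c["img"])
import pickle; pickle.dump(c,open("w10.pkl","wb"))
c=cam("side"); cv2.imwrite("pics/s10.png",cv2.resize(c["img"][130:250,200:320],None,fx=5,fy=5,interpolation=cv2.INTER_CUBIC))
```

```text
15.45 [521.6 -54.5 137.7] [-3.141e+00 -1.000e-03  2.175e+00] [ 0.21  0.59 -0.23  1.95  0.22  0.62  2.01] 51.32567092938062
```

View pics/w10.png

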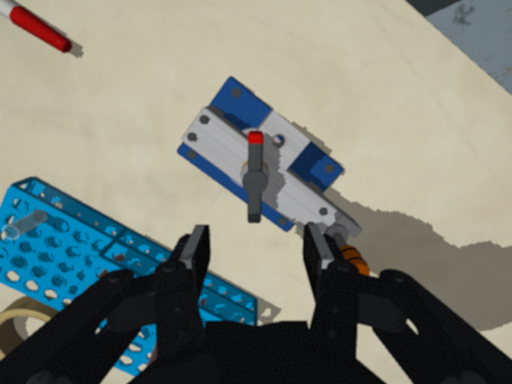

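View pics/s10.png

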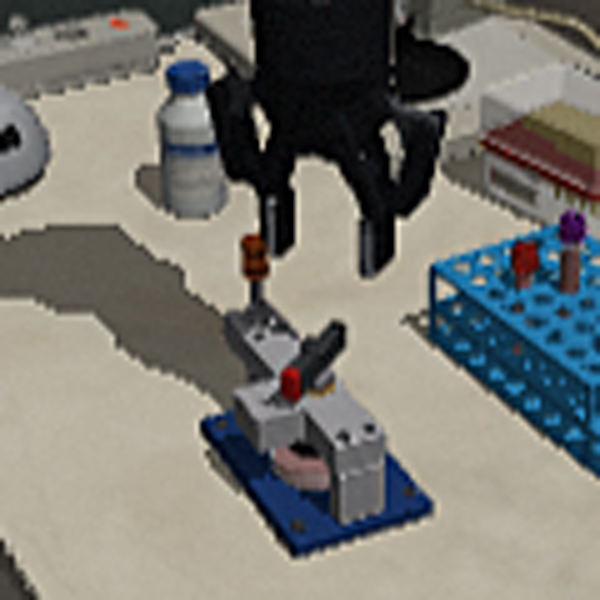

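Run:
```python
import pickle,cv2
c=pickle.load(open("w10.pkl","rb"))
cv2.imwrite("pics/z10.png",cv2.resize(c["img"][120:230,215:295],None,fx=7,fy=5.4,interpolation=cv2.INTER_CUBIC))
```

```text
(no output)
```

View pics/z10.png

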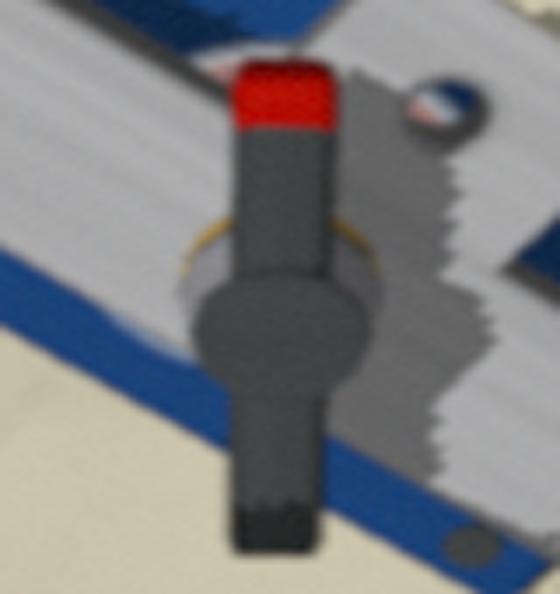

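Run:
```python
from h import *
import pickle
c=pickle.load(open("w10.pkl","rb"))
Rt=R.from_euler("xyz",[-3.141,-.001,2.175]).as_matrix(); e=np.array([521.6,-54.5,0])
for n,a,z in [("red",(286,75),95.4),("black",(277,550),95.4),("hub",(282,340),97)]:
    w=atz(c,(215+a[0]/7,120+a[1]/5.4),z); print(n,np.round(w,1),np.round(Rt.T@(w-e),1))
```

```text
red [478.4 -84.8  95.4] [ -0.3 -52.8 -95.4]
black [530.4 -50.1  95.4] [ -1.3   9.7 -95.4]
hub [505.7 -66.5  97. ] [ -0.8 -19.9 -97. ]
```

Call:
move_arm --moves '[[[-0.0005, 0, 0.012, 0, 0, 0.015], [-0.0005, 0, 0.024, 0, 0, 0.015], [-0.0005, 0, 0.036, 0, 0, 0.015], [-0.0005, 0, 0.046, 0, 0, 0.015], [-0.0005, 0, 0.054, 0, 0, 0.015], [-0.0005, 0, 0.06, 0, 0, 0.015], [-0.0005, 0, 0.063, 0, 0, 0.015], [-0.0005, 0, 0.063, 0, 0, 0.015], [-0.0005, 0, 0.063, 0, 0, 0.015]]]' --jaw 0.4

```text
clock: 16.68
eef_pos: [522.3, -55.1, 75.1]
tool_rot: [3.141, 0.0, 2.163]
force: [-0.3, -0.1, 0.4]
width: 34.0
```

Run:
```python
from h import *
s=ctrl.read_state(); print(s["clock"],np.round(s["eef_pos"],1),np.round(s["tool_rot"],3),np.round(s["force"],2),np.round(s["torque"],2),s["width"])
c=cam("wrist"); cv2.imwrite("pics/w11.png",cv2.resize(c["img"][120:380,130:390],None,fx=2.2,fy=2.2))
```

```text
16.675 [522.3 -55.1  75.1] [3.141 0.    2.163] [-0.33 -0.12  0.4 ] [ 0.03 -0.01  0.02] 34.046409708599015
```

View pics/w11.png

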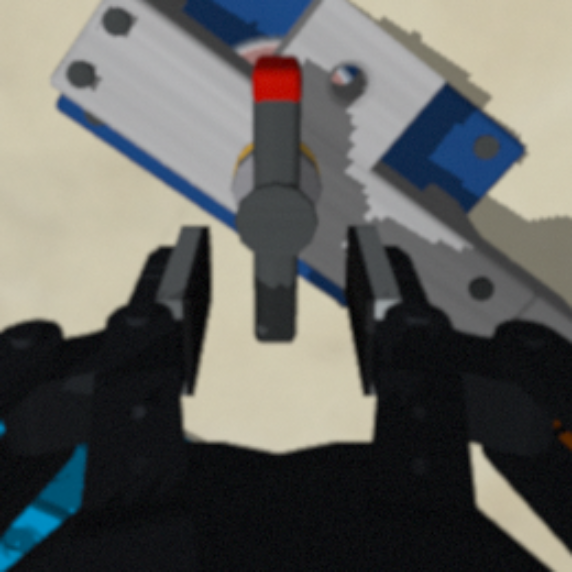

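Call:
move_arm --moves '[[[0, 0.0015, 0.001, 0, 0, 0], [0, 0.0015, 0.001, 0, 0, 0], [0, 0.0015, 0.001, 0, 0, 0], [0, 0.0015, 0.001, 0, 0, 0], [0, 0.0015, 0.001, 0, 0, 0], [0, 0.0015, 0.001, 0, 0, 0], [0, 0.0015, 0.001, 0, 0, 0]]]' --jaw 0

```text
clock: 17.6
eef_pos: [523.9, -54.3, 74.1]
tool_rot: [3.141, 0.001, 2.163]
force: [1.8, -1.7, 3.7]
width: 8.9
```

Run:
```python
from h import *
s=ctrl.read_state(); print(s["clock"],np.round(s["eef_pos"],1),np.round(s["tool_rot"],3),np.round(s["force"],2),np.round(s["torque"],2),s["width"])
c=cam("wrist"); cv2.imwrite("pics/w12.png",cv2.resize(c["img"][120:380,130:390],None,fx=2.2,fy=2.2))
```

```text
17.6 [523.9 -54.3  74.1] [3.141e+00 1.000e-03 2.163e+00] [ 1.76 -1.74  3.68] [-0.39 -0.45  0.01] 8.87230974672894
```

View pics/w12.png

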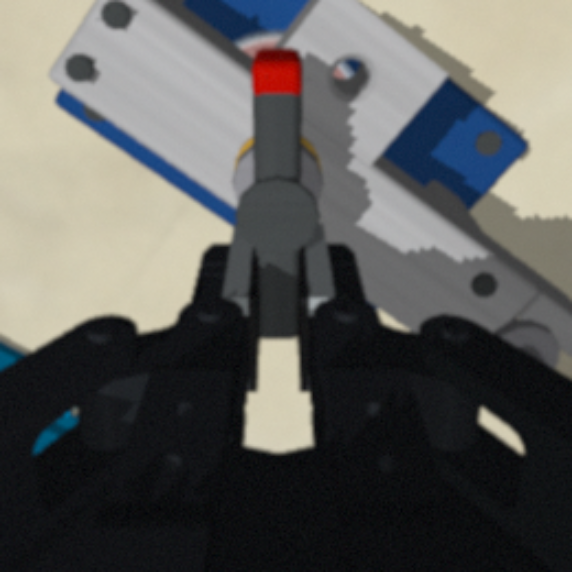

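Call:
move_arm --moves '[[[-0.0022, -0.0001, 0.0001, 0, 0, 0.1], [-0.0043, -0.0004, 0.0001, 0, 0, 0.2], [-0.0064, -0.001, 0.0002, 0, 0, 0.3], [-0.0085, -0.0017, 0.0003, 0, 0, 0.4], [-0.0105, -0.0027, 0.0003, 0, 0, 0.5], [-0.0123, -0.0038, 0.0004, 0, 0, 0.6], [-0.014, -0.0051, 0.0004, 0, 0, 0.7], [-0.0156, -0.0066, 0.0005, 0, 0, 0.8], [-0.0156, -0.0066, 0.0005, 0, 0, 0.8]]]'

```text
clock: 18.77
eef_pos: [527.1, -70.8, 73.5]
tool_rot: [3.14, -0.0, 1.364]
force: [2.9, -0.4, 4.9]
width: 8.8
```

Run:
```python
from h import *
s=ctrl.read_state(); print(s["clock"],np.round(s["eef_pos"],1),np.round(s["tool_rot"],3),np.round(s["force"],2),np.round(s["torque"],2),s["width"])
Rt=R.from_euler("xyz",s["tool_rot"]).as_matrix(); print("tool force",Rt.T@s["force"])
c=cam("wrist"); cv2.imwrite("pics/w13.png",cv2.resize(c["img"][120:380,130:390],None,fx=2.2,fy=2.2))
```

```text
18.775 [527.1 -70.8  73.5] [ 3.14  -0.     1.364] [ 2.9  -0.4   4.89] [-0.27 -0.59 -0.09] 8.755288192370609
tool force [ 0.20892707  2.92909992 -4.88993539]
```

View pics/w13.png

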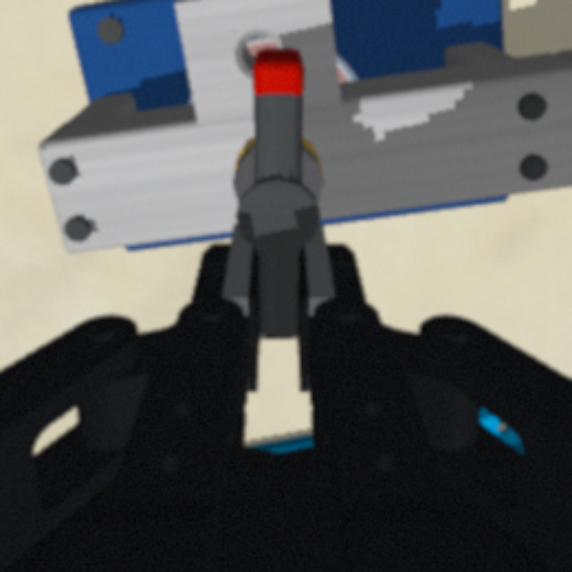

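Call:
move_arm --moves '[[[-0.0022, -0.0001, 0.0001, 0, 0, 0.1], [-0.0043, -0.0004, 0.0001, 0, 0, 0.2], [-0.0064, -0.001, 0.0002, 0, 0, 0.3], [-0.0085, -0.0017, 0.0003, 0, 0, 0.4], [-0.0105, -0.0027, 0.0003, 0, 0, 0.5], [-0.0123, -0.0038, 0.0004, 0, 0, 0.6], [-0.014, -0.0051, 0.0004, 0, 0, 0.7], [-0.0156, -0.0066, 0.0005, 0, 0, 0.8], [-0.0156, -0.0066, 0.0005, 0, 0, 0.8]]]'

```text
clock: 19.95
eef_pos: [517.6, -84.6, 73.0]
tool_rot: [3.141, -0.001, 0.564]
force: [2.6, -0.7, 4.9]
width: 8.6
```

Call:
move_arm --moves '[[[-0.0022, -0.0001, 0.0001, 0, 0, 0.1], [-0.0043, -0.0004, 0.0001, 0, 0, 0.2], [-0.0064, -0.001, 0.0002, 0, 0, 0.3], [-0.0085, -0.0017, 0.0003, 0, 0, 0.4], [-0.0105, -0.0027, 0.0003, 0, 0, 0.5], [-0.0105, -0.0027, 0.0003, 0, 0, 0.5]]]'

```text
clock: 20.7
eef_pos: [507.4, -87.9, 72.7]
tool_rot: [3.141, -0.002, 0.065]
force: [4.2, -0.1, 3.9]
width: 8.9
```

Run:
```python
from h import *
s=ctrl.read_state(); print(s["clock"],np.round(s["eef_pos"],1),np.round(s["tool_rot"],3),np.round(s["force"],2),np.round(s["torque"],2),s["width"])
Rt=R.from_euler("xyz",s["tool_rot"]).as_matrix(); print("tool force",Rt.T@s["force"])
c=cam("wrist"); cv2.imwrite("pics/w14.png",cv2.resize(c["img"][80:380,130:390],None,fx=2,fy=2))
```

```text
20.7 [507.4 -87.9  72.7] [ 3.141e+00 -2.000e-03  6.500e-02] [ 4.17 -0.13  3.94] [-0.1  -0.96 -0.17] 8.8879888597545
tool force [ 4.15872258  0.40555585 -3.93610445]
```

View pics/w14.png

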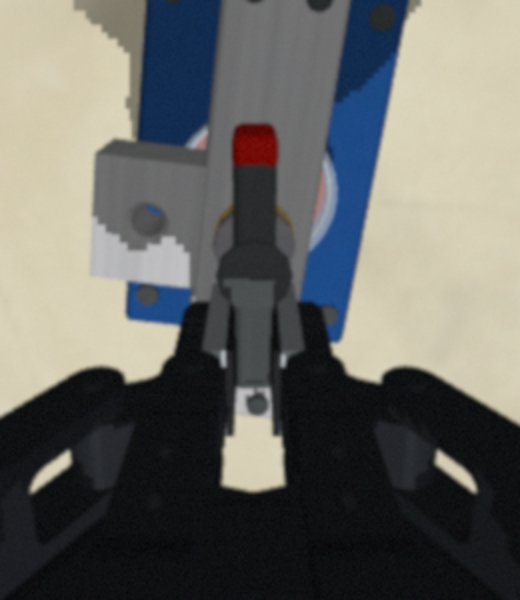

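Call:
move_arm --moves '[[[-0.0011, 0, 0, 0, 0, 0.05], [-0.0022, -0.0001, 0.0001, 0, 0, 0.1], [-0.0022, -0.0001, 0.0001, 0, 0, 0.1]]]'

```text
clock: 21.12
eef_pos: [505.1, -88.0, 72.6]
tool_rot: [-3.142, -0.002, -0.038]
force: [5.3, 0.0, 3.9]
width: 9.0
```

```bash
cat > st.py <<'E'
from h import *
s=ctrl.read_state(); print(s["clock"],np.round(s["eef_pos"],1),np.round(s["tool_rot"],3),np.round(s["force"],2),np.round(s["torque"],2),s["width"])
E
python3 st.py
```

```text
21.125 [505.1 -88.   72.6] [-3.142e+00 -2.000e-03 -3.800e-02] [5.33 0.01 3.86] [ 0.17 -1.29 -0.22] 8.98092073488663
```

Call:
move_arm --moves '[[[-0.0007, 0, 0, 0, 0, 0.03], [-0.0007, 0, 0, 0, 0, 0.03]]]'

```text
clock: 21.38
eef_pos: [504.5, -88.0, 72.6]
tool_rot: [3.142, -0.002, -0.068]
force: [5.3, -0.8, 3.6]
width: 8.7
```

```bash
python3 st.py
```

```text
21.375 [504.5 -88.   72.6] [ 3.142e+00 -2.000e-03 -6.800e-02] [ 5.29 -0.78  3.63] [ 0.1  -1.32  0.04] 8.718271814523513
```

Call:
move_arm --moves '[[[-0.0007, 0, 0, 0, 0, 0.03], [-0.0007, 0, 0, 0, 0, 0.03]]]'

```text
clock: 21.62
eef_pos: [504.1, -87.9, 72.6]
tool_rot: [3.141, -0.002, -0.096]
force: [5.7, -0.9, 3.5]
width: 8.6
```

```bash
python3 st.py
```

```text
21.625 [504.1 -87.9  72.6] [ 3.141e+00 -2.000e-03 -9.600e-02] [ 5.73 -0.85  3.51] [-0.   -1.45  0.43] 8.577036353832906
```

Call:
move_arm --moves '[[[-0.0007, 0, 0, 0, 0, 0.03], [-0.0007, 0, 0, 0, 0, 0.03]]]'

```text
clock: 21.88
eef_pos: [503.7, -87.9, 72.6]
tool_rot: [3.141, -0.002, -0.124]
force: [7.0, 0.1, 3.1]
width: 9.0
```

```bash
python3 st.py
python3 - <<'E'
from h import *
c=cam("wrist"); cv2.imwrite("pics/w15.png",cv2.resize(c["img"][40:300,170:340],None,fx=2.3,fy=2.3,interpolation=cv2.INTER_CUBIC))
import pickle; pickle.dump(c,open("w15.pkl","wb"))
E
```

```text
21.875 [503.7 -87.9  72.6] [ 3.141e+00 -2.000e-03 -1.240e-01] [7.03 0.12 3.14] [-0.07 -1.48  0.77] 9.031643378547738
```

View pics/w15.png

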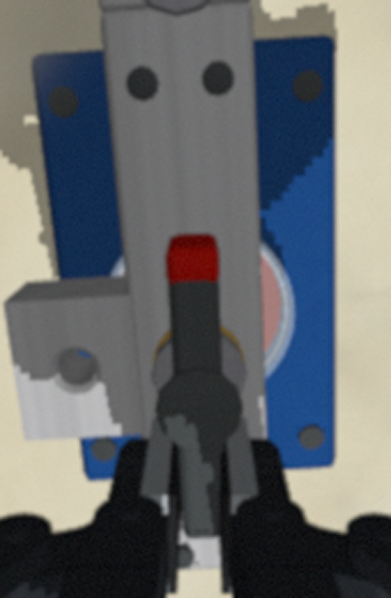

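Call:
move_arm --moves '[[[0.003, -0.0002, 0, 0, 0, -0.136], [0.0059, -0.0008, -0.0001, 0, 0, -0.272], [0.0087, -0.0018, -0.0002, 0, 0, -0.409], [0.0113, -0.0032, -0.0003, 0, 0, -0.545], [0.0137, -0.0049, -0.0004, 0, 0, -0.681], [0.0159, -0.0069, -0.0005, 0, 0, -0.817], [0.0178, -0.0092, -0.0006, 0, 0, -0.953], [0.0193, -0.0117, -0.0007, 0, 0, -1.089], [0.0205, -0.0144, -0.0007, 0, 0, -1.226], [0.0213, -0.0173, -0.0008, 0, 0, -1.362], [0.0217, -0.0202, -0.0009, 0, 0, -1.498], [0.0218, -0.0232, -0.001, 0, 0, -1.634], [0.0218, -0.0232, -0.001, 0, 0, -1.634], [0.0218, -0.0232, -0.001, 0, 0, -1.634]]]'

```text
clock: 23.68
eef_pos: [527.4, -67.7, 73.6]
tool_rot: [3.14, 0.0, 1.507]
force: [4.7, -0.3, 5.6]
width: 8.7
```

```bash
python3 st.py
python3 - <<'E'
from h import *
c=cam("wrist"); cv2.imwrite("pics/w16.png",cv2.resize(c["img"][90:290,150:360],None,fx=2.9,fy=2.9,interpolation=cv2.INTER_CUBIC))
import pickle; pickle.dump(c,open("w16.pkl","wb"))
c=cam("side"); cv2.imwrite("pics/s16.png",cv2.resize(c["img"][150:250,200:300],None,fx=5.5,fy=5.5,interpolation=cv2.INTER_CUBIC))
E
```

```text
23.675 [527.4 -67.7  73.6] [3.14  0.    1.507] [ 4.73 -0.28  5.58] [ 0.   -1.02  0.03] 8.655951310152174
```

View pics/w16.png

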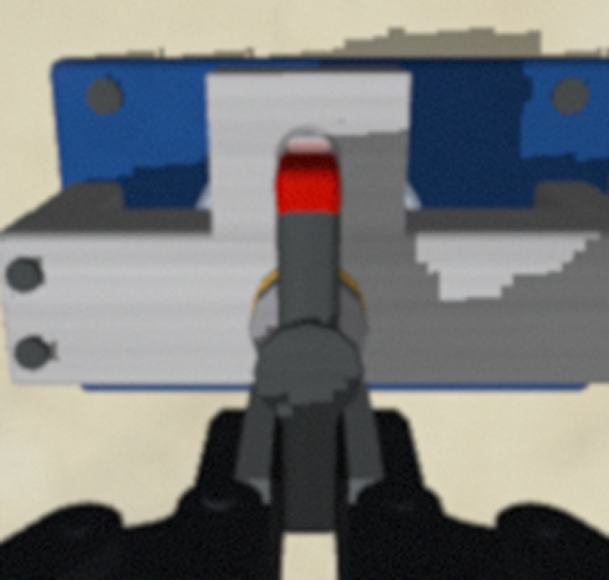

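View pics/s16.png

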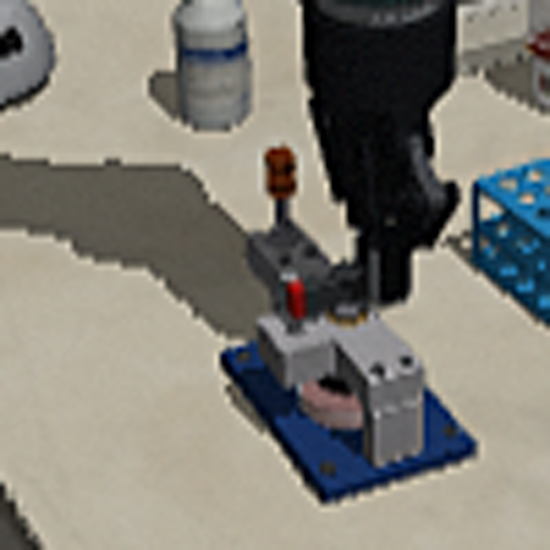

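Run:
```python
from cell import job
print(job.finish_job())
```

```text
the job is handed in; nothing more can be done
None
```

The job is done and handed in at about 24 s, well inside the 67 s limit.

- **Lock pin:** I pulled it from its bore, lowered it into the bridge notch until the collar touched (about 8 N), and let go. The last side picture shows it still standing upright there.
- **Seating the thumbscrew:** I gripped the bar on its black arm, because the wider hub on top would have been in the way at the centre. I turned it clockwise until the wrist torque rose steeply, by about 0.35 N m for each 0.03 rad. That happened at a tool yaw of about -0.06 rad, which matches the clamp's measured yaw of -0.064.
- **Backing off:** I turned it back a quarter turn. The tool finished at yaw 1.507, and the wrist picture shows the bar square to the bridge with the red end over the empty bore, on the robot's side. I judge the setting good to about 0.02 rad from the picture.
- **Final hold:** The fingers are still holding the bar, with a wrist force of about 7 N and almost no torque about the screw axis.

At the stop I pushed about 0.06 rad past contact, and the fingers pivoted slightly on the bar. They were lined up again by the end.

I kept the arm clear of the bottles and the marker but did not measure them again at the end. No check failed. The position estimates from different pictures differed by 1–2 mm, within the calibration.

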